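# Put the stacked lids back on the laundry containers

## Robot

A 6-joint arm with a two-finger parallel gripper is mounted at the origin on the work surface. World frame = base frame: x ahead of the robot, y to its left, z up, the work surface at z = 0. Lengths are in m, angles in degrees, forces in N, time in s.
With the tool pointing down it reaches from about 0.35 to 0.875 m from the base axis. Payload 4.2 kg.
Tool frame: the origin (TCP) lies midway between the tips of the shut fingers; the grasp point (between the pads) lies 19 mm behind it; z points along the fingers, y is the line along which they close (so a half turn about z gives the same grasp; the last joint's range is limited). The gripper opens to 87 mm and grips with 3 to 60 N. Pads are 19 mm wide; open, the fingers measure 117 mm over their backs; the gripper's body (75 mm by 190 mm) begins 51 mm behind the grasp point.
Start: joints at [-51.933, 22.042, 0.453, 0, -68.411, -14.817], TCP at [0.247, -0.574, 0.223] pointing down, gripper open.
Joint ranges: [-179.83, 179.83], [-69.29, 118.12], [-61.27, 80.66], [-181.25, 117.63], [-171.15, -9.14], [-177.46, 177.46]. Speed limits (degrees/s): [159.86, 159.86, 180, 180, 180, 180].

## Interface

Orientations are given as [roll, pitch, yaw] about the fixed x, y, z axes, in that order (R = Rz(yaw) Ry(pitch) Rx(roll)).
In Python, from workcell import env gives the robot as it stands. The module is installed in compiled form; this text tells all that it offers. Calls block until the motion is done:
- env.goto(position, orientation): joint-space move of the TCP to a pose.
- env.move_straight(position, rotation=None, rate=0.15, force_limit=None): straight line of the TCP; rotation=None keeps the orientation; rate is the mean speed in m/s. With force_limit (N) it stops when the force on the tool has changed by that much, and returns True; else False.
- env.set_joints(angles): joint-space move.
- env.gripper_to(opening, grasp_force=None): opening from 0.0 (shut) to 1.0 (fully open); grasp_force is the grip in N (None keeps the last); returns when the fingers have stopped.
- env.dwell(seconds).
- env.inverse_kinematics(position, orientation): joint angles nearest the present ones, or None.
- env.read_state(): the state.
- env.grab_frame(name): name is "scene" or "top" or "wrist"; returns a dict with "image" (384x512x3 uint8, blue, green, red), "fx", "fy", "cx", "cy" (pixels), "D" ([k1, k2, p1, p2, k3] as OpenCV has them; the pictures are not rectified), "position" and "orientation" of the camera in the world. Camera axes: x right, y up, looking along -z (the intrinsics and any distortion apply to the point x, -y, -z); pixel columns grow to the right and rows downward; lengths in m; the calibration is good to about 2 mm. A picture is of the moment at which its call begins. There is no depth.
A pose or a line that the arm cannot do raises env.Unreachable and nothing moves.
- env.close_job(): hands the job in; it is judged then, once.
Trained networks look in a picture, given as the dict that the camera call returned (one of the last four; its "shot" number tells which), for a name from the list of things; names that differ only in an ending like _2 or _b are one class to them, and where a whole thing is asked for, a point or a joint stands for the part that bears it (a point fixed in the world has none). Each returns a list of dicts, best first, with "score" (0 to 1); they miss things now and then, are a little off and sometimes report something else, mostly with a low value. They report only what shows in the picture. A call takes as long as a camera call. They do not tell look-alikes from the thing itself.
- env.search_frame(picture, thing): "xyz" ([x, y, z] in m, in world coordinates, good to about 4 mm: the middle of the surface that is visible of it).
- env.trace(picture, thing): "mask" (384x512 bool, what is visible of it).
The state is a dict: "clock": time; "joint_positions": joint angles; "qvel": joint speeds; "joint_torque": joint torques, N m; "position": TCP position; "tool_rot": TCP orientation; "force": force on the tool from outside, world axes, zero at the start; "wrist_torque": the same for the moment, N m; "opening": opening from 0.0 (shut) to 1.0 (fully open); "finger_force": force on a finger pad.
Only numpy, scipy, OpenCV 4.12 (cv2) and the standard library are available. Lean on these libraries where they do the work, as an engineer would, in place of code of your own. Each camera call takes 0.05 s, during which the arm holds its last target. There are 200 camera calls.

## Task

The wooden lids of the four laundry containers have been left in one stack: take the stack apart and put each lid on the container of its own shape and size, lying flat with its plug fully down in the mouth and its edges in line with the container's. Leave the containers standing where they are.

Things in the scene. Friction and masses are not known exactly. Their poses are not given: they have to be found in the camera images.
- lid_small: Small round lid, 42 mm diameter: top of the stack, lying on lid_round. Light wood. Below the flange (16 mm thick, that size) is a plug 8 mm high, 14 mm diameter, that drops into its container's mouth. Origin: centre of the plug's underside; the flange spans z = 8 to 24 mm; z up. Yaw is meaningless.
- lid_round: Larger round lid, 60 mm diameter: second from the top, lying on lid_square. Light wood. Below the flange (16 mm thick, that size) is a plug 8 mm high, 32 mm diameter, that drops into its container's mouth. Origin: centre of the plug's underside; the flange spans z = 8 to 24 mm; z up. Yaw is meaningless.
- lid_square: Square lid, 68 x 68 mm: third from the top, lying on lid_long. Light wood. Below the flange (16 mm thick, that size) is a plug 8 mm high, 40 x 40 mm, that drops into its container's mouth. Origin: centre of the plug's underside; the flange spans z = 8 to 24 mm; z up. x and y run parallel to its edges.
- lid_long: Oblong lid, 66 x 140 mm: bottom of the stack, its plug on the worktop. Light wood. Below the flange (16 mm thick, that size) is a plug 8 mm high, 38 x 112 mm, that drops into its container's mouth. Origin: centre of the plug's underside; the flange spans z = 8 to 24 mm; z up. y runs along its length, x across it.
- jar_small: Small round jar, 36 mm outer diameter, 60 mm high, mouth 28 mm; takes lid_small. White ceramic, wall 4 mm, loose, open, filled to 25 mm below its rim; a few brass pins inside. Yaw is meaningless. Origin: centre of its underside, z up. With the lid seated, the flange rests on the rim, the lid's origin is 52 mm above this origin, and the plug has 7 mm of play all round.
- jar_round: Larger round jar, 54 mm outer diameter, 85 mm high, mouth 46 mm; takes lid_round. White ceramic, wall 4 mm, loose, open, filled to 25 mm below its rim; grey balls inside. Yaw is meaningless. Origin: centre of its underside, z up. With the lid seated, the flange rests on the rim, the lid's origin is 77 mm above this origin, and the plug has 7 mm of play all round.
- box_square: Square canister, 62 x 62 mm outside, 95 mm high, mouth 54 x 54 mm; takes lid_square. White ceramic, wall 4 mm, loose, open, filled to 25 mm below its rim; washing tablets inside. x and y run parallel to its sides. Origin: centre of its underside, z up. With the lid seated, the flange rests on the rim, the lid's origin is 87 mm above this origin, and the plug has 7 mm of play all round.
- box_long: Oblong canister, 60 x 134 mm outside, 70 mm high, mouth 52 x 126 mm; takes lid_long. White ceramic, wall 4 mm, loose, open, filled to 25 mm below its rim; clothes pegs inside. y runs along its length, x across it. Origin: centre of its underside, z up. With the lid seated, the flange rests on the rim, the lid's origin is 62 mm above this origin, and the plug has 7 mm of play all round.
Mind the look-alikes: they are no part of the job. Leave any turquoise look-alike of the jar_round alone. What is shaped like the lid_long but black is not meant.

How it is judged:
By the outcome, as a careful person would: the job done as asked, in the order asked, and still so for the second after the job is handed in, with the robot touching nothing.
It also fails if it takes over 112 s, if anything falls off the work surface, if the arm or the gripper's body presses on something with over 40 N, if the wrist force passes 120 N, or if a joint passes its speed limit or range.

## Working session

There is one attempt and no reset: what is moved stays moved. The work goes in short steps, each a Python script; the robot and the scene stay as the last script left them, time stands still between calls to the robot, and variables do not carry over. Pictures are saved under pics/ and viewed, at most 14 in all, crops included, and the job is handed in when it is done.

```bash
mkdir -p pics; python3 - <<'E'
from workcell import env
import cv2
for n in ["scene","top"]:
    p=env.grab_frame(n); cv2.imwrite(f"pics/{n}0.png",p["image"])
    print(n,p["position"],p["orientation"],p["fx"],p["D"])
    for t in ["lid_small","lid_round","lid_square","lid_long","jar_small","jar_round","box_square","box_long"]:
        print(t,[([round(float(v),3) for v in d["xyz"]],round(d["score"],2)) for d in env.search_frame(p,t)[:3]])
print(env.read_state()["clock"], env.read_state()["tool_rot"])
E
```

```text
scene [ 1.04691303 -0.31002995  0.68891234] [41.53760446  0.72512114 52.98318678] 385.9080891369319 [-0.08057901  0.          0.          0.          0.        ]
lid_small [([0.659, -0.266, 0.095], 0.88)]
lid_round [([0.668, -0.26, 0.073], 0.73)]
lid_square [([0.674, -0.266, 0.042], 0.93), ([0.651, 0.245, 0.044], 0.57)]
lid_long [([0.82, -0.156, 0.023], 0.88), ([0.67, -0.231, 0.025], 0.81), ([0.642, 0.002, 0.075], 0.51)]
jar_small [([0.649, 0.245, 0.041], 0.94)]
jar_round [([0.476, 0.142, 0.062], 0.84), ([0.488, 0.243, 0.065], 0.55)]
box_square [([0.641, 0.001, 0.075], 0.78)]
box_long [([0.449, -0.14, 0.047], 0.63)]
top [ 0.50297138 -0.00961163  1.04142279] [  5.85902232   1.47503047 -90.62474326] 482.49110940986014 [0.0224058 0.        0.        0.        0.       ]
lid_small [([0.659, -0.221, 0.025], 0.74), ([0.655, -0.263, 0.094], 0.66)]
lid_round [([0.641, -0.249, 0.07], 0.91)]
lid_square [([0.631, -0.245, 0.053], 0.59)]
lid_long [([0.655, -0.219, 0.026], 0.84), ([0.813, -0.144, 0.025], 0.7)]
jar_small [([0.646, 0.256, 0.039], 0.58), ([0.658, -0.264, 0.092], 0.16)]
jar_round [([0.46, 0.148, 0.069], 0.72), ([0.479, 0.247, 0.077], 0.63)]
box_square [([0.623, 0.01, 0.083], 0.95)]
box_long [([0.439, -0.131, 0.052], 0.75)]
0.9 [-1.79999973e+02  1.53063635e-03 -1.56747181e+02]
```

View pics/scene0.png

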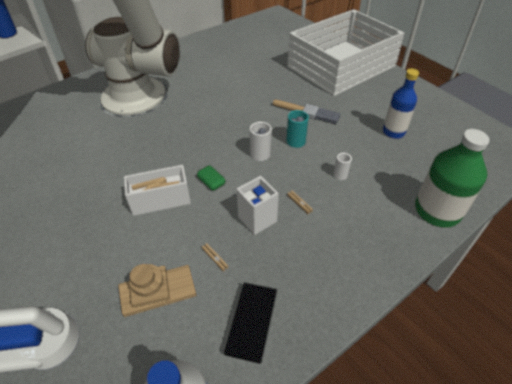

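View pics/top0.png

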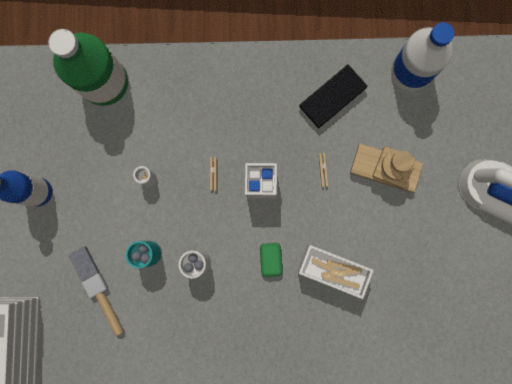

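The top view shows the stack at about (390,168), the white round jar at (192,264) beside the turquoise one at (142,254), and box_square at (261,180). It also shows box_long at (336,272), jar_small at (143,175) and the black lid at (333,97). I'll fit poses to the masks.

```bash
cat > h.py <<'E'
from workcell import env
import numpy as np, cv2
from scipy.optimize import minimize
from scipy.spatial.transform import Rotation as Rn
# half sizes / radius, z range of the solid used as silhouette (from origin)
C=np.linspace(0,2*np.pi,48,endpoint=False)
def disc(r): return np.c_[r*np.cos(C),r*np.sin(C)]
def rect(a,b): return np.array([[a,b],[-a,b],[-a,-b],[a,-b]])/2
M={"lid_small":(disc(.021),.008,.024),"lid_round":(disc(.03),.008,.024),"lid_square":(rect(.068,.068),.008,.024),
"lid_long":(rect(.066,.140),.008,.024),"jar_small":(disc(.018),0,.06),"jar_round":(disc(.027),0,.085),
"box_square":(rect(.062,.062),0,.095),"box_long":(rect(.06,.134),0,.07)}
def proj(p,X):
    R=np.diag([1,-1,-1])@Rn.from_euler('xyz',p["orientation"],degrees=True).as_matrix().T
    K=np.array([[p["fx"],0,p["cx"]],[0,p["fy"],p["cy"]],[0,0,1]],float)
    return cv2.projectPoints(np.asarray(X,float),cv2.Rodrigues(R)[0],-R@p["position"],K,np.array(p["D"],float))[0][:,0]
def sil(p,name,x,y,yaw,z0=0,S=4):
    f,a,b=M[name]; c,s=np.cos(yaw),np.sin(yaw); q=f@np.array([[c,s],[-s,c]])+[x,y]
    X=np.r_[np.c_[q,np.full(len(q),z0+a)],np.c_[q,np.full(len(q),z0+b)]]
    h=cv2.convexHull(proj(p,X).astype(np.float32))
    m=np.zeros((384*S,512*S),np.uint8)
    cv2.fillConvexPoly(m,np.round(((h+.5)*S-.5)*16).astype(np.int32),255,shift=4)
    return cv2.resize(m,(512,384),interpolation=cv2.INTER_AREA)/255.
def iou(a,b): return np.minimum(a,b).sum()/np.maximum(a,b).sum()
def pick(p,name,g,z0=0):
    e=sil(p,name,*g,z0); L=[d["mask"].astype(float) for d in env.trace(p,name)]
    L=[m for m in L if iou(m,e)>.2]
    return max(L,key=lambda m:iou(m,e)) if L else None
def fit(pics,name,g,z0=0,above=(),yaws=None):
    """above: (name,x,y,yaw,z0) of things that hide it. returns x,y,yaw,score"""
    v=[]
    for p in pics:
        m=pick(p,name,g,z0)
        if m is None: print("no mask",name); continue
        v.append((p,m,np.max([sil(p,*a) for a in above],0) if above else 0))
    rd=len(M[name][0])>4
    def cost(u): return sum(1-iou(np.minimum(sil(p,name,u[0]/100,u[1]/100,0 if rd else u[2]/10*1,z0),1-o),m) for p,m,o in v)
    best=None
    for y0 in ([0] if rd else (yaws if yaws is not None else [g[2]])):
        u0=np.array([g[0]*100,g[1]*100,y0*10])
        s=np.array([u0,u0+[1.,0,0],u0+[0,1.,0],u0+[0,0,1.5]])
        if rd: s=s[:3,:2]
        r=minimize(cost,s[0],method="Nelder-Mead",options=dict(initial_simplex=s,xatol=.01,fatol=1e-4,maxiter=90))
        if best is None or r.fun<best.fun: best=r
    u=best.x
    return u[0]/100,u[1]/100,(0 if rd else u[2]/10),best.fun/max(len(v),1)
E
cat > a.py <<'E'
from h import *
import json
T=env.grab_frame("top"); S=env.grab_frame("scene")
G={"jar_small":(.645,.255,0),"jar_round":(.465,.145,0),"box_square":(.63,.005,0),"box_long":(.44,-.135,1.25)}
out={}
for n,g in G.items():
    ys=np.arange(0,1.5,.4) if n=="box_square" else [1.0,1.3,1.6,1.9]
    for nm,P in (("T",[T]),("S",[S]),("TS",[T,S])):
        r=fit(P,n,g,yaws=ys); print(n,nm,np.round(r,4),round(np.degrees(r[2]),1))
    out[n]=r
a=()
for n,z,g in (("lid_small",.072,(.655,-.263,0)),("lid_round",.048,(.65,-.255,0)),("lid_square",.024,(.645,-.255,0)),("lid_long",0,(.655,-.235,1.3))):
    ys=np.arange(0,1.5,.4) if n=="lid_square" else [1.0,1.3,1.6,1.9]
    for nm,P in (("T",[T]),("S",[S]),("TS",[T,S])):
        r=fit(P,n,g,z,a,yaws=ys); print(n,nm,np.round(r,4),round(np.degrees(r[2]),1))
    a+=((n,r[0],r[1],r[2],z),); out[n]=r
json.dump(out,open("est.json","w"))
E
time python3 a.py
```

```text
jar_small T [0.6427 0.2561 0.     0.0979] 0.0
jar_small S [0.6393 0.2606 0.     0.116 ] 0.0
jar_small TS [0.6422 0.2571 0.     0.1292] 0.0
jar_round T [0.4595 0.1458 0.     0.0789] 0.0
jar_round S [0.4568 0.1512 0.     0.0462] 0.0
jar_round TS [0.4594 0.1478 0.     0.0906] 0.0
box_square T [0.6256 0.0099 1.5668 0.0625] 89.8
box_square S [0.6241 0.0131 1.5504 0.0301] 88.8
box_square TS [ 0.6252  0.011  -0.0091  0.0663] -0.5
box_long T [ 0.4407 -0.1372  2.7457  0.0293] 157.3
box_long S [ 0.4386 -0.1342  2.7447  0.0261] 157.3
box_long TS [ 0.4404 -0.1363  2.7463  0.0444] 157.3
no mask lid_small
lid_small T [ 0.655 -0.263  0.     0.   ] 0.0
lid_small S [ 0.654  -0.2677  0.      0.1252] 0.0
no mask lid_small
lid_small TS [ 0.654  -0.2677  0.      0.1252] 0.0
lid_round T [ 0.6535 -0.2663  0.      0.276 ] 0.0
lid_round S [ 0.6502 -0.2636  0.      0.1745] 0.0
lid_round TS [ 0.6509 -0.264   0.      0.2493] 0.0
lid_square T [ 0.653  -0.2661 -0.4114  0.318 ] -23.6
lid_square S [ 0.6492 -0.2632  1.1291  0.1857] 64.7
lid_square TS [ 0.6503 -0.2637  1.125   0.2942] 64.5
no mask lid_long
lid_long T [ 0.655 -0.235  1.     0.   ] 57.3
no mask lid_long
lid_long S [ 0.655 -0.235  1.     0.   ] 57.3
no mask lid_long
no mask lid_long
lid_long TS [ 0.655 -0.235  1.     0.   ] 57.3
real	0m23.905s
user	0m29.195s
sys	0m6.232s
```

```bash
cat > b.py <<'E'
from h import *
import json
V=[("stack",.60,-.25,.33),("box_square",.58,.01,.36),("jar_small",.60,.255,.32),("jar_round",.44,.15,.33),("box_long",.42,-.135,.33)]
import pickle
out={}
for n,x,y,z in V:
    try: env.goto([x,y,z],[180,0,0 if n!="stack" else -20])
    except env.Unreachable: print("unreach",n); continue
    env.dwell(.2)
    p=env.grab_frame("wrist"); cv2.imwrite(f"pics/w_{n}.png",p["image"]); out[n]=p
    print(n,env.read_state()["clock"],np.round(p["position"],3),np.round(p["orientation"],1),np.round(env.read_state()["joint_positions"]))
    if n!="stack":
        E=json.load(open("est.json"))[n]
        r=fit([p],n,E[:3]); print(np.round(r,4),np.degrees(r[2]))
pickle.dump(out,open("w.pkl","wb"))
cv2.imwrite("pics/w_all.png",cv2.resize(np.vstack([np.hstack([out[k]["image"] for k in list(out)[:2]]),np.hstack([out[k]["image"] for k in list(out)[2:4]])]),(800,600)))
E
python3 b.py
```

```text
stack 4.6417 [ 0.662 -0.274  0.492] [ -14.3    0.  -110.1] [ -8.  22.  15.   0. -83.  78.]
box_square 5.9167 [0.647 0.008 0.522] [-14.3   0.  -90.1] [ 17.  14.   8.   0. -84.  73.]
[ 0.625   0.0114 -0.0166  0.0243] -0.9500870356981304
jar_small 7.2 [0.666 0.253 0.483] [-14.2   0.1 -90.1] [ 37.  22.  15.   0. -82.  53.]
[0.6415 0.2586 0.     0.0909] 0.0
jar_round 8.2917 [0.507 0.151 0.492] [-14.3  -0.  -90. ] [ 39.   3. -10.  -0. -78.  51.]
[0.4585 0.149  0.     0.0759] 0.0
box_long 9.6917 [ 0.487 -0.134  0.492] [-14.2   0.  -89.9] [  4.  -0. -12.  -0. -78.  87.]
[ 0.4404 -0.1351  2.7503  0.0234] 157.58266135548337
```

View pics/w_all.png

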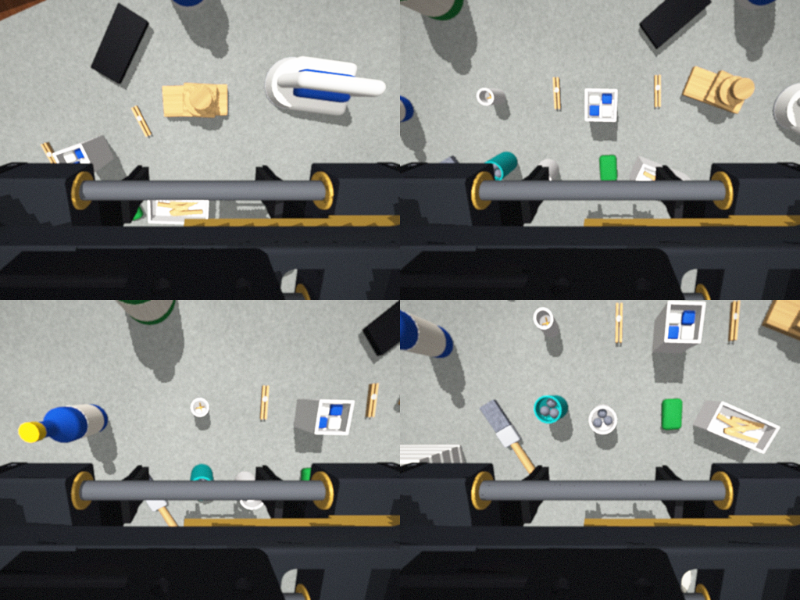

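The wrist views agree with the fixed cameras on the containers to within 2–3 mm. Now a closer fit of the stack.

```bash
cat >> h.py <<'E'
import json
def avg(n,*r):
    E=json.load(open("est.json")); E[n]=list(map(float,r)); json.dump(E,open("est.json","w"))
ST=(("lid_small",.072),("lid_round",.048),("lid_square",.024),("lid_long",0.))
def view_stack(first=0,x=.58,y=-.26,z=.27,yaw=0):
    E=json.load(open("est.json")); env.goto([x,y,z],[180,0,yaw]); env.dwell(.2)
    p=env.grab_frame("wrist"); a=()
    im=p["image"].copy()
    for n,z in ST[first:]:
        r=fit([p],n,E[n][:3],z,a); print(n,np.round(r,4),np.round(np.degrees(r[2]),1))
        a+=((n,r[0],r[1],r[2],z),)
        cs,_=cv2.findContours((sil(p,n,r[0],r[1],r[2],z)>.5).astype(np.uint8),0,1); cv2.drawContours(im,cs,-1,(0,0,255),1)
        if r[3]<.25 and r[3]>0: avg(n,*r)
    return im
E
python3 - <<'E'
from h import *
avg("jar_small",.642,.258,0);avg("jar_round",.459,.1485,0);avg("box_square",.625,.0113,np.radians(-.8));avg("box_long",.4403,-.1357,np.radians(157.5))
E=json.load(open("est.json"))
avg("lid_square",.650,-.264,np.radians(157));avg("lid_long",.655,-.24,np.radians(157))
im=view_stack(); cv2.imwrite("pics/s1.png",cv2.resize(im[60:260,120:400],(800,571),interpolation=cv2.INTER_CUBIC))
print(env.read_state()["clock"])
E
```

```text
lid_small [ 0.6564 -0.268   0.      0.0648] 0.0
lid_round [ 0.6522 -0.2644  0.      0.1927] 0.0
lid_square [ 0.652  -0.2638  2.7424  0.204 ] 157.1
lid_long [ 0.6543 -0.2538  2.8176  0.0627] 161.4
11.05
```

View pics/s1.png

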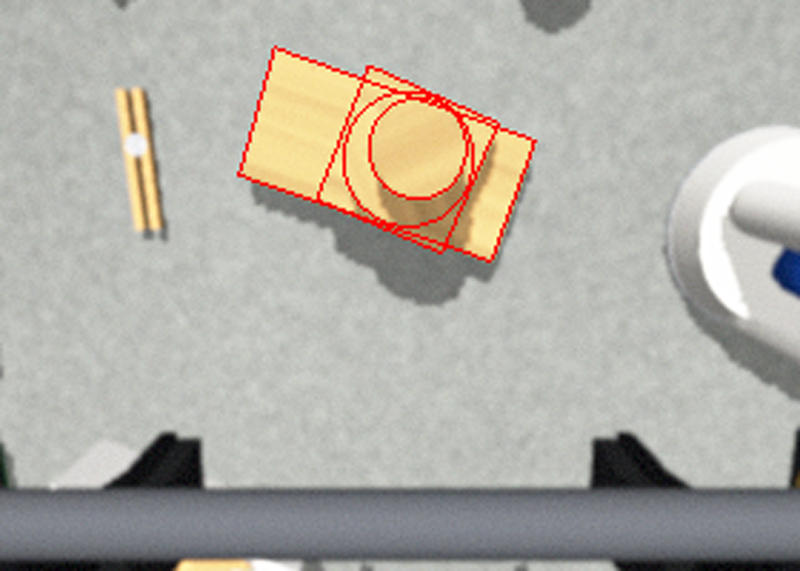

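The overlay matches all four lids closely. Next is picking and placing lid_small.

```bash
cat >> h.py <<'E'
D=np.degrees
def grasp(n,yaw,opening=1.0,force=25,drop=.003):
    E=json.load(open("est.json"))[n]; z=dict(ST)[n]+.008-drop
    env.gripper_to(opening,force)
    env.goto([E[0],E[1],z+.07],[180,0,yaw])
    if env.move_straight([E[0],E[1],z],rate=.1,force_limit=10): print("CONTACT down",env.read_state()["position"]); return False
    env.gripper_to(0.0,force); o=env.read_state()["opening"]
    env.move_straight([E[0],E[1],z+.03],rate=.08)
    env.move_straight([E[0],E[1],.2],rate=.2)
    s=env.read_state(); print("held",round(o*87,1),round(s["opening"]*87,1),round(s["finger_force"],1),np.round(s["force"],2),s["clock"]); return True
H={"jar_small":.06,"jar_round":.085,"box_square":.095,"box_long":.07}
def place(c,yaw,drop=.003,opn=1.0,off=(0,0)):
    E=json.load(open("est.json"))[c]; z=H[c]-drop; x,y=E[0]+off[0],E[1]+off[1]
    env.goto([x,y,z+.07],[180,0,yaw])
    env.move_straight([x,y,z+.012],rate=.12)
    hit=env.move_straight([x,y,z-.002],rate=.03,force_limit=4); s=env.read_state()
    print("contact",hit,"z err mm",round((s["position"][2]-z)*1000,1),np.round(s["force"],1))
    env.gripper_to(opn); env.dwell(.2)
    env.move_straight([x,y,z+.07],rate=.12); print(env.read_state()["clock"])
def check(c,lid,dx=-.05,dz=.22,yaw=0):
    E=json.load(open("est.json"))[c]; env.goto([E[0]+dx,E[1],H[c]+dz],[180,0,yaw]); env.dwell(.2)
    p=env.grab_frame("wrist"); r=fit([p],lid,E[:3],H[c]-.008); print("lid",np.round(r,4),"container",np.round(E[:3],4))
    im=p["image"]
    return im
E
python3 - <<'E'
from h import *
if grasp("lid_small",-113,force=20):
    place("jar_small",-90)
    im=check("jar_small","lid_small"); cv2.imwrite("pics/p1.png",im)
    im=view_stack(1); cv2.imwrite("pics/s2.png",np.hstack([im[:260,100:420],cv2.imread("pics/p1.png")[:260,100:420]]))
    print(env.read_state()["clock"])
E
```

```text
held 41.2 41.5 20.0 [-0.56  0.37 -1.18] 15.8083
contact True z err mm -0.2 [-1.5  1.3  3. ]
20.75
lid [0.6417 0.2579 0.     0.0387] container [0.642 0.258 0.   ]
lid_round [ 0.6523 -0.2643  0.      0.0618] 0.0
no mask lid_square
lid_square [ 0.652  -0.2638  2.7424  0.    ] 157.1
lid_long [ 0.6543 -0.2545  2.8134  0.0505] 161.2
24.6917
```

View pics/s2.png

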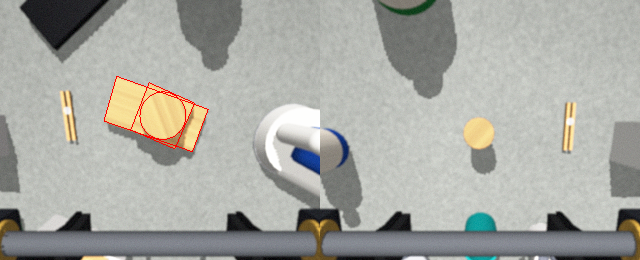

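The small lid is seated and centred on its jar to within 0.5 mm, at (478,133) in the right panel. Stack fits are stable. Next is lid_round.

```bash
python3 - <<'E'
from h import *
if grasp("lid_round",-113,force=20):
    place("jar_round",-90)
    im=check("jar_round","lid_round",dx=-.04); cv2.imwrite("pics/p2.png",im)
    im=view_stack(2); cv2.imwrite("pics/s3.png",np.hstack([im[:260,100:420],cv2.imread("pics/p2.png")[:260,100:420]]))
    print(env.read_state()["clock"])
E
```

```text
held 59.4 59.4 20.0 [-0.47 -0.14 -0.99] 29.3417
contact True z err mm -0.0 [ 0.4 -0.6  4.1]
33.7917
lid [0.4586 0.1485 0.     0.0343] container [0.459  0.1485 0.    ]
lid_square [ 0.6521 -0.2646  2.7437  0.0263] 157.2
lid_long [ 0.6542 -0.2543  2.8242  0.0543] 161.8
37.4083
```

View pics/s3.png

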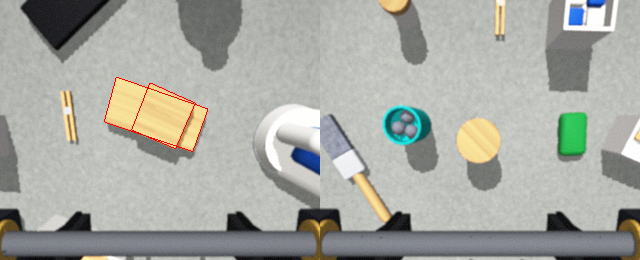

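The round lid is on the white jar (478,140), centred to within 0.5 mm. Next is lid_square.

```bash
python3 - <<'E'
from h import *
E=json.load(open("est.json")); ly=D(E["lid_square"][2]); cy=D(E["box_square"][2])
ty=ly-270; d=(cy-ly+45)%90-45; print(ty,ty+d)
if grasp("lid_square",ty,force=25):
    place("box_square",ty+d)
    im=check("box_square","lid_square",dx=-.045); cv2.imwrite("pics/p3.png",im)
    im=view_stack(3); cv2.imwrite("pics/s4.png",np.hstack([im[:260,100:420],cv2.imread("pics/p3.png")[:260,100:420]]))
    print(env.read_state()["clock"])
E
```

```text
-112.79829361845242 -90.80000000000001
held 67.7 67.8 25.0 [ 0.21  0.16 -2.32] 42.075
contact True z err mm 0.4 [-0.8  0.1  3.6]
45.8333
lid [ 0.6247  0.0117 -0.0244  0.0189] container [ 0.625   0.0113 -0.014 ]
lid_long [ 0.6544 -0.2542  2.814   0.0375] 161.2
48.8917
```

View pics/s4.png

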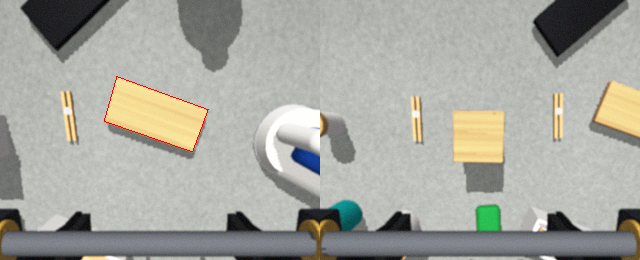

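The square lid is in line with its canister, offset about 0.5 mm and 0.6°. Last is lid_long.

```bash
python3 - <<'E'
from h import *
E=json.load(open("est.json")); ly=161.3; cy=D(E["box_long"][2])
ty=ly-270; d=cy-ly
if grasp("lid_long",ty,force=40):
    place("box_long",ty+d)
    im=check("box_long","lid_long",dx=-.03); cv2.imwrite("pics/p4.png",im)
    env.goto([.45,-.45,.3],[180,0,-90]); env.dwell(.2)
    T=env.grab_frame("top"); S=env.grab_frame("scene")
    for l,c in zip(("lid_small","lid_round","lid_square","lid_long"),H):
        for P in (T,S): r=fit([P],l,E[c],H[c]-.008); print(l,np.round(r,4),np.round(E[c][:3],4))
    cv2.imwrite("pics/s5.png",np.hstack([im[:300,100:420],S["image"][80:380,60:380]]))
    print(env.read_state()["clock"])
E
```

```text
held 65.8 65.9 40.0 [-0.19 -0.01 -1.65] 53.6583
contact True z err mm 0.4 [-0.6 -0.4  4. ]
57.35
lid [ 0.4403 -0.1357  2.7493  0.0355] container [ 0.4403 -0.1357  2.7489]
lid_small [0.6423 0.2546 0.     0.113 ] [0.642 0.258 0.   ]
lid_small [0.6393 0.2594 0.     0.0729] [0.642 0.258 0.   ]
lid_round [0.4598 0.1458 0.     0.0375] [0.459  0.1485 0.    ]
lid_round [0.4568 0.1508 0.     0.0946] [0.459  0.1485 0.    ]
lid_square [ 0.6242  0.01   -0.0145  0.0223] [ 0.625   0.0113 -0.014 ]
lid_square [ 0.6237  0.0137 -0.0167  0.0423] [ 0.625   0.0113 -0.014 ]
lid_long [ 0.4408 -0.1379  2.7267  0.0506] [ 0.4403 -0.1357  2.7489]
lid_long [ 0.4377 -0.1348  2.7536  0.0848] [ 0.4403 -0.1357  2.7489]
61.2667
```

View pics/s5.png

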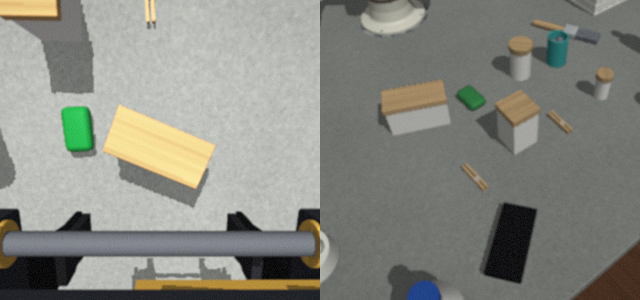

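All four lids sit flat on their own containers. In each camera, the lid fits match the earlier container fits to about 1.5 mm and about 1°. Handing in.

```bash
python3 -c "
from workcell import env
print(env.close_job())"
```

```text
the job is handed in; nothing more can be done
None
```

All four lids are on their matching containers, flat and centred to about 1.5 mm in every camera, and the job was handed in at about 61 s of the 112 s allowed; no verdict came back.

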